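Secure the condiment baskets in the counter rail before the drive

TASK

The kiosk is about to be towed, so secure whatever stands in the counter rail, be it one basket or two: push the sliding steel stop along its rail towards the baskets until it clicks into the last notch before them, then press the black knob on top of the stop fully down to lock it. Only push and press: grip, lift or carry nothing, do not ram the stop into the baskets, leave the baskets and the things around where they stand, and take the hand away at the end.

Things in the scene. Friction and masses are not known exactly. Their poses are not given: they have to be found in the camera images.
- rail: Fixed rail frame penning in the baskets. Origin on the worktop under the bar's centre line; y runs along the bar to the end plate (leftward), x away from the robot. Bar 30 wide, 26 high, y -231 to 245 mm, with a 10 mm notch in its top every 40 mm. End plate at y 235, lip at x 179. One basket always stands at the end plate (centre y 175); in some starts a second beside it (centre y 55).
- stop (a joint): Stop's place along the rail, m, growing to the end plate; start 0 to 0.05. Notches at 0, 0.04, .. 0.24: the last before the baskets is 0.24 with one basket in the rail, 0.12 with two (6 mm short of it). Slides at 1.5 N; 4 mm before a notch a spring ball drops in, pulls it to the centre and the push falls to nil; leaving a notch takes about 9 N. Push at 30 mm/s or less to feel it.
- push_face (a point): Centre of the stop's flat upright push plate, on the side away from the baskets; axes as the rail's; push it along +y. Plate 170 mm wide (x), reaching from 26 mm (at the bar) or 4 mm (elsewhere) to 72 mm above the worktop; this point is 50 mm up and 75 mm behind the bar's centre line. The stop is an inverted U of sheet steel, 64 mm along the rail, 190 mm across.
- stop_front (a point): Centre of the stop's basket-side face, 50 mm above the worktop, 64 mm along the rail from push_face. Fingers on this face and the push plate at once count as gripping the stop.
- lock_top (a point): Centre of the top of the lock knob: round, black, 28 mm across, 12 mm thick, on the stop above the bar, its top 94 mm above the worktop when up, 20 mm nearer the baskets than the stop's centre. (The thin steel pin 40 mm from it is the spring ball's plunger; it sits 3 mm lower when the ball is in a notch.)
- lock (a joint): How far the lock knob is pressed down, m: 0 up (start), 0.007 fully down. Takes about 4 N and stays where left. Its pin fits a notch of the bar, so it goes past 1 mm only while the stop rests in a notch.
- basket_1: White slotted basket of sachets with a card standing in it, 148 (x) x 118 (y) x 95 mm, 0.16 kg; origin at the centre of its underside; lies parallel to the rail. In the rail if its rail-frame y is below 235 mm, else it stands beyond the end plate.
- basket_3: White slotted basket of sachets, 146 (x) x 118 (y) x 80 mm, 0.18 kg; origin at the centre of its underside; lies parallel to the rail. In the rail if its rail-frame y is below 235 mm, else it stands beyond the end plate. Either basket may be the one at the end plate.
- salt_shaker: Bystander: salt shaker, 40 mm across, 81 mm high, near the open end of the rail; origin at the centre of its underside.
- can_1: Bystander: drinks can, 53 mm across, 134 mm high, on the right of the worktop; origin at the centre of its underside.
- sachet_1: Bystander: condiment sachet, 56 x 34 x 16 mm, lying in front of the rail; origin at the centre of its underside.

How it is judged:
At the end, for the whole second after the job is handed in: The stop rests in the last notch before the baskets (joint stop within 3 mm of 0.24 with one basket in the rail, of 0.12 with two), the lock knob is at least 5.5 mm down, and both baskets are within 12 mm of where they stood (((value of joint stop between 0.117 and 0.123 m and (y of basket_1 in the frame of rail between 0.03 and 0.08 m or y of basket_3 in the frame of rail between 0.03 and 0.08 m)) or (value of joint stop between 0.237 and 0.243 m and not (y of basket_1 in the frame of rail between 0.03 and 0.08 m) and not (y of basket_3 in the frame of rail between 0.03 and 0.08 m))) and value of joint lock above 0.0055 m and distance of each of basket_1, basket_3 from where it was at the start of the episode below 0.012 m); the robot touches nothing.
It fails at once if the stop was gripped: fingers on both of its plates at once (contact force between the fingers and push_plate above 1 N and contact force between the fingers and basket_plate above 1 N).
It fails at once if a basket was rammed with the stop (over 15 N) (contact force between basket_plate and basket_1 above 15 N or contact force between basket_plate and basket_3 above 15 N).
It fails at once if a basket was lifted, tipped or carried off (distance of any of basket_1, basket_3 from where it was at the start of the episode above 0.03 m or angle between any of basket_1, basket_3's own z axis and vertical above 0.25 rad).
It fails at once if a thing standing around was moved more than 30 mm (distance of any of salt_shaker, can_1, sachet_1 from where it was at the start of the episode above 0.03 m).
It also fails if it takes over 72 s, if anything falls off the work surface, if the arm or the gripper's body presses on something with over 40 N, if the wrist force passes 120 N, or if a joint passes its speed limit or range.

ROBOT

A 6-joint arm with a two-finger parallel gripper is mounted at the origin on a cart in front of the work surface, level with it; the furniture and walls round the work are solid. World frame = base frame: x ahead of the robot, y to its left, z up, the work surface at z = 0. Lengths are in m, angles in rad, forces in N, time in s.
With the tool pointing down it reaches from about 0.425 to 0.95 m from the base axis. Payload 3.5 kg.
Tool frame: the origin (TCP) lies at the very end of the fingers, on their centre line; the grasp point (between the pads) lies ctrl.tcp_to_grasp behind it (ctrl.tcp_to_grasp is the distance from the TCP to the grasp point, in m); z points along the fingers, y is the line along which they close (so a half turn about z gives the same grasp; the last joint's range is limited). The gripper opens to 85 mm and grips with 20 to 120 N. Pads are 22 mm wide; open, the fingers measure 114 mm over their backs; the gripper's body (76 mm by 85 mm) begins 54 mm behind the grasp point. The pads swing forward as they close: fully open they stand 13 mm farther back than shut.
Start: joints at [-1.27, 0.286, 1.577, -0, 1.279, -0.15], TCP at [0.294, -0.608, 0.231] pointing down, gripper open.
Joint ranges: [-2.77, 2.77], [-0.9, 2.22], [0.21, 2.48], [-1.53, 4.67], [0.24, 2.81], [-2.84, 2.84]. Speed limits (rad/s): [2.79, 2.79, 3.14, 3.14, 3.14, 3.14].

INTERFACE

Orientations are given as a unit quaternion [x, y, z, w].
In Python, from plant import ctrl gives the robot as it stands.
- The arm moves only by the shell command python3 -m inch 'ROWS' [FORCE]. ROWS is JSON, a list of rows, each an object with "slide": the shift along the tool's x, y, z in cm, a list of three; "turn": the turn about the tool's z in rad; "grip": the finger opening in cm, from 0 to 8.54. A call has 1 to 20 rows; each row is the pose to reach, as a shift and turn from the pose commanded when the call began, along the tool's axes at that moment; what a row does not reach only later rows make up. A row lasts 1/10 s, in which the tool goes at most 50 mm and 8.59 degrees, less where a joint would pass 70% of its speed; a pose out of reach is approached as far as the arm can. A call with a gripper value outside its range is refused whole. The fingers move at their own pace and stop on an object; FORCE is the grip in N (left out, the last holds). Time passes only in rows, so rows that repeat a pose let the fingers close. It gives the time, the measured TCP pose, the force, the opening and the grip force at its end, in the units of the state.
- ctrl.get_state(): the state, without advancing time (a new reading comes with each control period).
- ctrl.read_camera(name): name is "scene" or "side" or "wrist"; returns (picture, depth): 384x512x3 uint8, red, green, blue; 384x512 float32, m along the optical axis (not along the pixel's ray), 0 where there is no reading.
- ctrl.camera_info(name): a dict with "K" (3x3 intrinsics, pixels), "camera_from_world" (4x4, takes a point from world to camera coordinates); the wrist camera has in their place "T_tool_cam" (4x4, takes a point from camera to tool coordinates, whose origin is the TCP and whose axes are the flange's). Camera axes: x right, y down, z forward; pixel columns grow to the right and rows downward; lengths in m; the calibration is good to about 2 mm. A picture is of the moment at which its call begins: read the wrist's pose just before it. camera_info takes no time and is no camera call.
- ctrl.sign_off(): hands the job in; it is judged then, once.
The state is a dict: "time": time; "qpos": joint angles; "dq": joint speeds; "joint_efforts": joint torques, N m; "eef_pos": TCP position; "tcp_rot": TCP orientation; "contact_force": force on the tool from outside, world axes, zero at the start; "wrist_torque": the same for the moment, N m; "opening": opening from 0.0 (shut) to 1.0 (fully open); "finger_force": force on a finger pad.
Only numpy, scipy, OpenCV 4.12 (cv2) and the standard library are available. Lean on these libraries where they do the work, as an engineer would, in place of code of your own. Each camera call takes 0.05 s, during which the arm holds its last target. There are 200 camera calls.

## Working session

There is one attempt and no reset: what is moved stays moved. The work goes in short steps, Python scripts to look and compute and a shell command to move; the robot and the scene stay as the last step left them, time stands still between calls to the robot, and variables do not carry over. Pictures are saved under pics/ and viewed, at most 10 in all, crops included, and the job is handed in when it is done.

```bash
mkdir -p pics
cat > h.py <<'E'
import numpy as np, cv2
from plant import ctrl
def shot(n,fn):
    s=ctrl.get_state(); im,d=ctrl.read_camera(n); cv2.imwrite('pics/'+fn+'.png',im[:,:,::-1]); np.savez('pics/'+fn,im=im,d=d,p=s['eef_pos'],q=s['tcp_rot']); return im,d
E
python3 - <<'E'
from h import *
for n in('scene','side'):
    shot(n,n+'0'); i=ctrl.camera_info(n); print(n,np.round(i['K'],1).tolist(),np.round(np.linalg.inv(i['camera_from_world']),3).tolist())
s=ctrl.get_state();print(s['time'],s['eef_pos'],s['tcp_rot'],ctrl.tcp_to_grasp)
E
```

```text
scene [[425.9, 0.0, 251.9], [0.0, 425.9, 194.3], [0.0, 0.0, 1.0]] [[0.494, -0.519, 0.697, -0.63], [-0.87, -0.29, 0.4, -0.761], [-0.006, -0.804, -0.595, 1.068], [0.0, 0.0, 0.0, 1.0]]
side [[404.9, 0.0, 250.5], [0.0, 404.9, 191.0], [0.0, 0.0, 1.0]] [[-0.75, -0.425, 0.507, -0.338], [-0.661, 0.485, -0.572, 0.857], [-0.003, -0.764, -0.645, 1.158], [0.0, 0.0, 0.0, 1.0]]
0.1 [ 0.29392707 -0.60698708  0.23006137] [ 9.74702360e-01  2.23504258e-01 -8.69786614e-05 -1.07154231e-03] 0.0187
```

View pics/scene0.png

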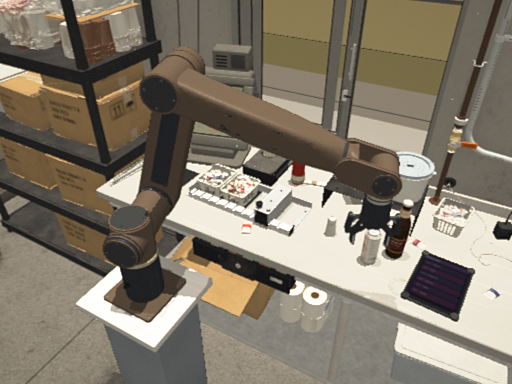

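View pics/side0.png

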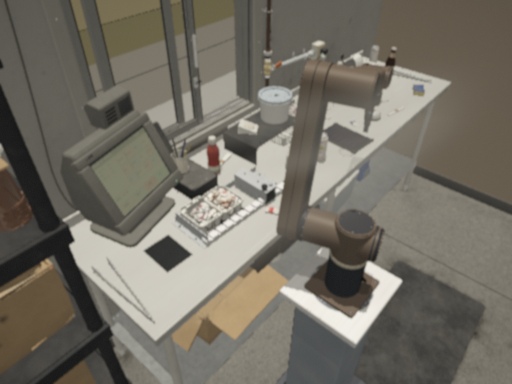

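Run:
```python
from h import *
a=cv2.imread('pics/scene0.png')[150:250,175:355]; b=cv2.imread('pics/side0.png')[150:250,160:300]
a=cv2.resize(a,None,fx=4.4,fy=3.0*4.4/3,interpolation=3)[:440]
cv2.imwrite('pics/za.png',a); b=cv2.resize(b,None,fx=5,fy=5,interpolation=3);cv2.imwrite('pics/zb.png',b)
```

```text
(no output)
```

View pics/za.png

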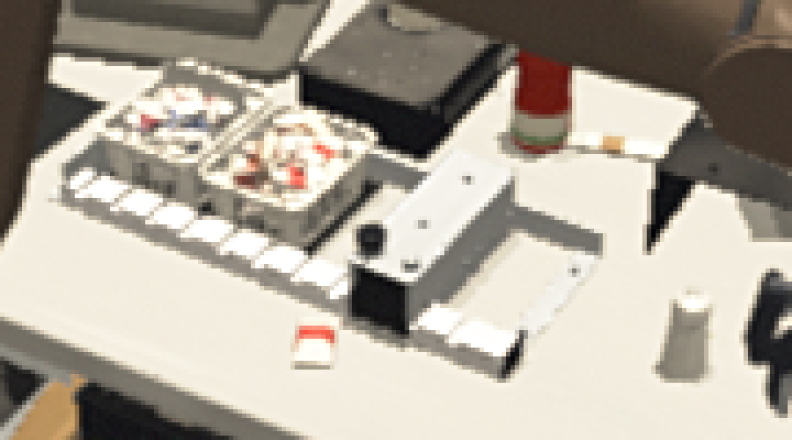

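View pics/zb.png

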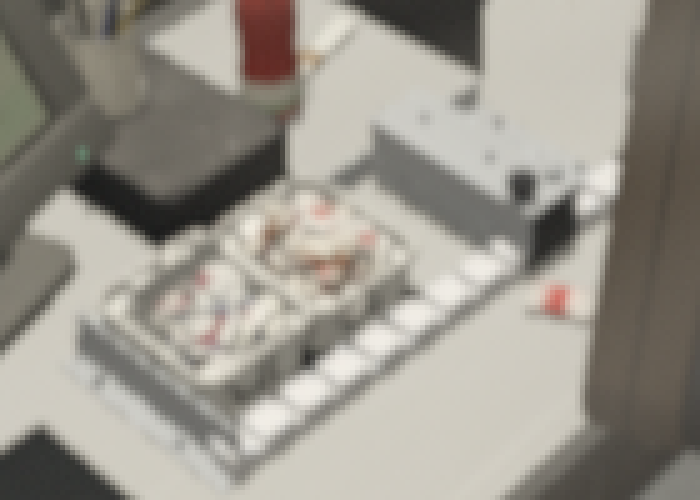

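Two baskets stand side by side in the rail (scene zoom (185,125) and (290,170)), so the target is 0.12. The stop has its knob at zoom (371,232), i.e. about scene (259.3,202.7), and the bar's near bottom edge runs from zoom (65,202) to (503,378).

```bash
cat >> h.py <<'E'
def ray(n,px,z):
    i=ctrl.camera_info(n);T=np.linalg.inv(i['camera_from_world']);d=T[:3,:3]@np.linalg.inv(i['K'])@[px[0],px[1],1];o=T[:3,3]
    return (o+d*(z-o[2])/d[2])
E
python3 - <<'E'
from h import *
za=lambda x,y:(175+x/4.4,150+y/4.4)
zb=lambda x,y:(160+x/5,150+y/5)
A=ray('scene',za(65,202),0);B=ray('scene',za(503,378),0);print('bar',A,B,np.linalg.norm(A-B),'yaw',np.degrees(np.arctan2(-(A-B)[0],(A-B)[1])))
print('knob',ray('scene',za(371,230),.094),ray('side',zb(522,178),.094))
for k,p in dict(nearpush=(406,278),farpush=(513,178),farfront=(458,150),nearfront=(350,258)).items(): print(k,ray('scene',za(*p),.082),ray('scene',za(*p),.072))
print('salt',ray('scene',za(683,375),0),'sachet',ray('scene',za(315,352),.01))
d=np.load('pics/scene0.npz')['d'];i=ctrl.camera_info('scene');T=np.linalg.inv(i['camera_from_world'])
for p in [(420,190),(460,190),(440,220),(330,280),(560,235)]:
    u,v=za(*p);z=d[int(v),int(u)];print(p,T[:3,:3]@(np.linalg.inv(i['K'])@[u,v,1]*z)+T[:3,3])
E
```

```text
bar [0.48529392 0.17981989 0.        ] [ 0.46373776 -0.29271241  0.        ] 0.47302372028792533 yaw -2.611930055536706
knob [ 0.48191471 -0.15484947  0.094     ] [ 0.47814908 -0.15081944  0.094     ]
nearpush [ 0.4522877  -0.20451528  0.082     ] [ 0.46326576 -0.19887115  0.072     ]
farpush [ 0.62440427 -0.2215489   0.082     ] [ 0.63712823 -0.21607755  0.072     ]
farfront [ 0.63940845 -0.15903323  0.082     ] [ 0.65228461 -0.15292774  0.072     ]
nearfront [ 0.45290839 -0.150585    0.082     ] [ 0.46389275 -0.14439381  0.072     ]
salt [ 0.54152452 -0.42398173  0.        ] sachet [ 0.40503317 -0.1430686   0.01      ]
(420, 190) [ 0.57596802 -0.15319634  0.07529672]
(460, 190) [ 0.59435542 -0.18392242  0.07449359]
(440, 220) [ 0.54929664 -0.18699867  0.07186859]
(330, 280) [ 0.47928471 -0.11542616  0.02540714]
(560, 235) [ 0.65768677 -0.25764445  0.0086777 ]
```

```bash
python3 -m inch '[{"slide":[0,0,-3],"turn":0,"grip":0},{"slide":[4,-2,-4],"turn":0.1,"grip":0},{"slide":[8,-4,-4],"turn":0.2,"grip":0},{"slide":[12,-6,-4],"turn":0.3,"grip":0},{"slide":[16,-8,-4],"turn":0.4,"grip":0},{"slide":[20,-10,-4],"turn":0.5,"grip":0},{"slide":[24,-12,-3],"turn":0.5,"grip":0},{"slide":[28,-14,-2],"turn":0.5,"grip":0},{"slide":[32,-16,0],"turn":0.5,"grip":0},{"slide":[36,-18,2],"turn":0.5,"grip":0},{"slide":[38.3,-19.4,4],"turn":0.5,"grip":0},{"slide":[38.3,-19.4,4],"turn":0.5,"grip":0},{"slide":[38.3,-19.4,4],"turn":0.5,"grip":0},{"slide":[38.3,-19.4,4],"turn":0.5,"grip":0}]'
python3 - <<'E'
from h import *
shot('wrist','w1');s=ctrl.get_state();print(s['time'],s['eef_pos'],s['tcp_rot'],s['contact_force'],s['opening'])
print(ctrl.camera_info('wrist'))
E
```

```text
time: 1.5
eef_pos: [0.5543, -0.2673, 0.1923]
tcp_rot: [1.0, -0.025, 0.001, 0.001]
contact_force: [-0.6, 0.2, -0.6]
opening: -0.003
finger_force: 0.0
1.55 [ 0.55430441 -0.26754996  0.19261298] [ 9.99678223e-01 -2.53433326e-02  8.03370633e-04  7.21164095e-04] [ 0.76827493 -0.79114267  0.46037064] -0.0005738184307561201
{'K': array([[300.67377507,   0.        , 257.86969694],
       [  0.        , 300.67377507, 191.40008097],
       [  0.        ,   0.        ,   1.        ]]), 'T_tool_cam': array([[ 4.89286171e-04, -9.61566211e-01, -2.74572726e-01,
         6.93294050e-02],
       [ 9.99999546e-01,  6.94914054e-04, -6.51630361e-04,
        -1.30298527e-03],
       [ 8.17390184e-04, -2.74572283e-01,  9.61566115e-01,
        -1.43064674e-01],
       [ 0.00000000e+00,  0.00000000e+00,  0.00000000e+00,
         1.00000000e+00]])}
```

View pics/w1.png

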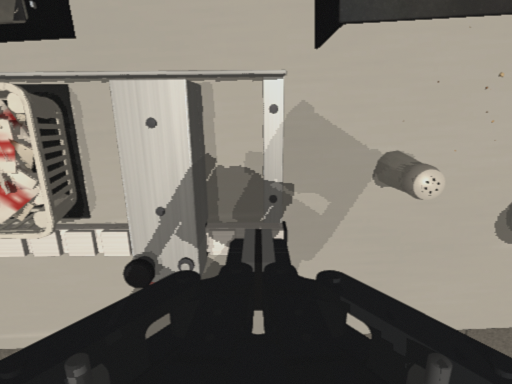

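The wrist view shows the knob at (140,270), the plunger pin at (187,265), the push-side top edge from (188,80) to (198,250), the salt at (430,183), and a clear gap behind the stop.

```bash
cat >> h.py <<'E'
from scipy.spatial.transform import Rotation as R
def wray(fn,px,z):
    f=np.load('pics/'+fn+'.npz');i=ctrl.camera_info('wrist');T=np.eye(4);T[:3,:3]=R.from_quat(f['q']).as_matrix();T[:3,3]=f['p'];T=T@i['T_tool_cam']
    d=T[:3,:3]@np.linalg.inv(i['K'])@[px[0],px[1],1];o=T[:3,3];return o+d*(z-o[2])/d[2]
E
python3 - <<'E'
from h import *
for k,p,z in [('knob',(140,268),.094),('pin',(187,264),.09),('push far',(188,80),.074),('push near',(197,235),.074),('front far',(111,82),.074),('front near',(128,235),.074),('lip L',(5,77),.03),('lip R',(285,72),.03),('salt',(430,183),.081),('bar far L',(2,256),.026),('bar far R',(130,256),.026),('strap',(283,150),.004)]: print(k,wray('w1',p,z).round(4))
E
```

```text
knob [ 0.4886 -0.1565  0.094 ]
pin [ 0.4883 -0.198   0.09  ]
push far [ 0.6466 -0.2133  0.074 ]
push near [ 0.5094 -0.2062  0.074 ]
front far [ 0.6482 -0.1502  0.074 ]
front near [ 0.5126 -0.1413  0.074 ]
lip L [ 0.6619 -0.0301  0.03  ]
lip R [ 0.6531 -0.2966  0.03  ]
salt [ 0.5513 -0.4162  0.081 ]
bar far L [0.4737 0.0299 0.026 ]
bar far R [ 0.4664 -0.1157  0.026 ]
strap [ 0.5754 -0.2948  0.004 ]
```

```bash
python3 -m inch '[{"slide":[0,0,4],"turn":0,"grip":0},{"slide":[0,0,8],"turn":0,"grip":0},{"slide":[0,0,12],"turn":0,"grip":0},{"slide":[0,0,15],"turn":0,"grip":0},{"slide":[0,0,15.5],"turn":0,"grip":0},{"slide":[0,0,15.5],"turn":0,"grip":0},{"slide":[0,-1,15.5],"turn":0,"grip":0},{"slide":[0,-2,15.5],"turn":0,"grip":0},{"slide":[0,-2.6,15.5],"turn":0,"grip":0},{"slide":[0,-2.8,15.5],"turn":0,"grip":0},{"slide":[0,-3.0,15.5],"turn":0,"grip":0},{"slide":[0,-3.2,15.5],"turn":0,"grip":0}]'
```

```text
time: 2.75
eef_pos: [0.5561, -0.2339, 0.0366]
tcp_rot: [1.0, -0.024, 0.0, 0.0]
contact_force: [-1.1, -0.2, 0.7]
opening: 0.003
finger_force: 0.0
```

```bash
for k in 1 2 3 4; do :; done; python3 -m inch '[{"slide":[0,-0.25,0],"turn":0,"grip":0},{"slide":[0,-0.5,0],"turn":0,"grip":0},{"slide":[0,-0.75,0],"turn":0,"grip":0},{"slide":[0,-1.0,0],"turn":0,"grip":0}]' | grep -E "pos|contact|time"; python3 -m inch '[{"slide":[0,-0.2,0],"turn":0,"grip":0},{"slide":[0,-0.4,0],"turn":0,"grip":0}]' | grep -E "pos|contact"; python3 -m inch '[{"slide":[0,-0.2,0],"turn":0,"grip":0},{"slide":[0,-0.4,0],"turn":0,"grip":0}]' | grep -E "pos|contact"; python3 -m inch '[{"slide":[0,-0.2,0],"turn":0,"grip":0},{"slide":[0,-0.4,0],"turn":0,"grip":0}]' | grep -E "pos|contact"; python3 -m inch '[{"slide":[0,-0.2,0],"turn":0,"grip":0},{"slide":[0,-0.4,0],"turn":0,"grip":0}]' | grep -E "pos|contact"
```

```text
time: 3.15
eef_pos: [0.5564, -0.2239, 0.0362]
contact_force: [-0.4, 0.5, -1.0]
eef_pos: [0.5565, -0.221, 0.0363]
contact_force: [-0.6, -5.1, -1.8]
eef_pos: [0.5567, -0.2166, 0.0363]
contact_force: [-0.9, -4.0, -0.5]
eef_pos: [0.5569, -0.2121, 0.0363]
contact_force: [-1.5, -4.0, -1.2]
eef_pos: [0.5571, -0.2079, 0.0363]
contact_force: [-1.4, -3.7, -1.0]
```

```bash
python3 -m inch '[{"slide":[0,-0.2,0],"turn":0,"grip":0},{"slide":[0,-0.4,0],"turn":0,"grip":0}]' | grep -E "pos|contact"; python3 -m inch '[{"slide":[0,-0.2,0],"turn":0,"grip":0},{"slide":[0,-0.4,0],"turn":0,"grip":0}]' | grep -E "pos|contact"; python3 -m inch '[{"slide":[0,-0.2,0],"turn":0,"grip":0},{"slide":[0,-0.4,0],"turn":0,"grip":0}]' | grep -E "pos|contact"; python3 -m inch '[{"slide":[0,-0.2,0],"turn":0,"grip":0},{"slide":[0,-0.4,0],"turn":0,"grip":0}]' | grep -E "pos|contact"; python3 -m inch '[{"slide":[0,-0.2,0],"turn":0,"grip":0},{"slide":[0,-0.4,0],"turn":0,"grip":0}]' | grep -E "pos|contact";  python3 -m inch '[{"slide":[0,-0.2,0],"turn":0,"grip":0},{"slide":[0,-0.4,0],"turn":0,"grip":0}]' | grep -E "pos|contact"; python3 -m inch '[{"slide":[0,-0.2,0],"turn":0,"grip":0},{"slide":[0,-0.4,0],"turn":0,"grip":0}]'
```

```text
eef_pos: [0.5572, -0.2039, 0.0363]
contact_force: [-1.3, -4.1, -1.0]
eef_pos: [0.5574, -0.1999, 0.0363]
contact_force: [-1.6, -4.9, -1.6]
eef_pos: [0.5577, -0.1954, 0.0363]
contact_force: [-0.9, -1.5, -0.2]
eef_pos: [0.5583, -0.1919, 0.0365]
contact_force: [-1.2, -4.7, -2.0]
eef_pos: [0.5584, -0.1909, 0.0366]
contact_force: [-1.9, -14.8, -4.0]
eef_pos: [0.5585, -0.1901, 0.0367]
contact_force: [-3.5, -21.8, -6.0]
time: 5.35
eef_pos: [0.5587, -0.1807, 0.0365]
tcp_rot: [1.0, -0.025, 0.0, 0.0]
contact_force: [-0.9, -4.6, -1.4]
opening: 0.002
finger_force: 2.3
```

```bash
python3 -m inch '[{"slide":[0,-0.2,0],"turn":0,"grip":0},{"slide":[0,-0.4,0],"turn":0,"grip":0},{"slide":[0,-0.6,0],"turn":0,"grip":0},{"slide":[0,-0.8,0],"turn":0,"grip":0},{"slide":[0,-1.0,0],"turn":0,"grip":0},{"slide":[0,-1.2,0],"turn":0,"grip":0},{"slide":[0,-1.4,0],"turn":0,"grip":0},{"slide":[0,-1.6,0],"turn":0,"grip":0}]' | grep -E "pos|contact"; python3 -m inch '[{"slide":[0,-0.1,0],"turn":0,"grip":0},{"slide":[0,-0.2,0],"turn":0,"grip":0}]' | grep -E "pos|contact"; python3 -m inch '[{"slide":[0,-0.1,0],"turn":0,"grip":0},{"slide":[0,-0.2,0],"turn":0,"grip":0}]' | grep -E "pos|contact"
```

```text
eef_pos: [0.5595, -0.1641, 0.0365]
contact_force: [-0.3, -4.3, 0.8]
eef_pos: [0.5595, -0.162, 0.0365]
contact_force: [-1.0, -3.5, 0.7]
eef_pos: [0.5596, -0.1602, 0.0365]
contact_force: [-0.2, -4.6, 0.7]
```

```bash
python3 -m inch '[{"slide":[0,-0.1,0],"turn":0,"grip":0},{"slide":[0,-0.2,0],"turn":0,"grip":0}]' | grep -E "pos|contact"; python3 -m inch '[{"slide":[0,-0.1,0],"turn":0,"grip":0}]' | grep -E "pos|contact"; python3 -m inch '[{"slide":[0,-0.1,0],"turn":0,"grip":0}]' | grep -E "pos|contact"
```

```text
eef_pos: [0.5597, -0.1581, 0.0364]
contact_force: [-0.8, -3.7, 1.4]
eef_pos: [0.5598, -0.1569, 0.0364]
contact_force: [-0.7, -2.6, 1.7]
eef_pos: [0.5598, -0.1557, 0.0364]
contact_force: [-0.3, -1.4, 1.7]
```

```bash
python3 -m inch '[{"slide":[0,-0.1,0],"turn":0,"grip":0}]' | grep -E "pos|contact"; python3 -m inch '[{"slide":[0,0,0],"turn":0,"grip":0},{"slide":[0,0,0],"turn":0,"grip":0}]' | grep -E "pos|contact"
```

```text
eef_pos: [0.5597, -0.1545, 0.0361]
contact_force: [0.3, -0.6, 0.4]
eef_pos: [0.5593, -0.1543, 0.0357]
contact_force: [0.2, -0.7, 0.1]
```

```bash
python3 -m inch '[{"slide":[0,1.5,0],"turn":0,"grip":0},{"slide":[0,3,0],"turn":0,"grip":0},{"slide":[0,3,-4],"turn":0,"grip":0},{"slide":[0,3,-8],"turn":0,"grip":0},{"slide":[0,0,-12],"turn":0,"grip":0},{"slide":[-4,-3,-16],"turn":0,"grip":0},{"slide":[-8,-6,-16],"turn":0,"grip":0},{"slide":[-11,-6,-16],"turn":0,"grip":0},{"slide":[-11,-6,-16],"turn":0,"grip":0},{"slide":[-11,-6,-16],"turn":0,"grip":0}]' | grep -E "pos|contact|time"
python3 - <<'E'
from h import *
shot('wrist','w2')
E
```

```text
time: 8.25
eef_pos: [0.4527, -0.0906, 0.1968]
contact_force: [1.0, 0.1, -0.4]
```

View pics/w2.png

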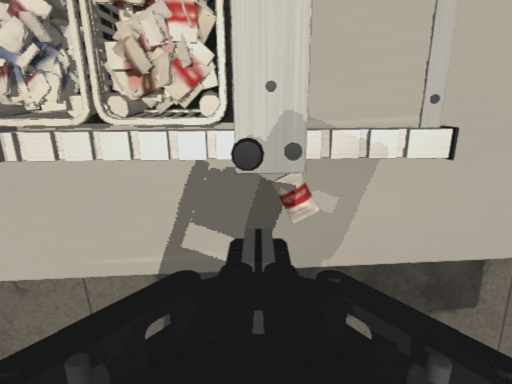

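The wrist view shows the knob at (247,154), the plunger pin at (293,151), both baskets undisturbed with a small gap to the stop's front, and the bar's open end at (456,143).

Run:
```python
from h import *
f=np.load('pics/w2.npz')
print(f['im'][154,247],[f['d'][154+a,247+b] for a,b in((0,0),(-8,0),(0,8))])
m=(f['im'].max(2)<70).astype('u1')[130:178,225:270];ys,xs=np.nonzero(m);k=(xs.mean()+225,ys.mean()+130);print(k,len(xs),xs.min()+225,xs.max()+225,ys.min()+130,ys.max()+130)
K=wray('w2',k,.093);M=R.from_quat(f['q']).as_matrix()
E=wray('w2',(453,143),.026);P=wray('w2',(293,151),.088)
print(K,E,P,np.linalg.norm((K-E)[:2]),'tool delta cm',M.T@(K-f['p'])*100, M.round(3).tolist())
```

```text
[62 61 59] [np.float32(0.24669723), np.float32(0.24447426), np.float32(0.24837133)]
(np.float64(247.23375), np.float64(153.86875)) 800 232 263 138 169
[ 0.48436095 -0.08203634  0.093     ] [ 0.47490006 -0.29316068  0.026     ] [ 0.48410684 -0.12032538  0.088     ] 0.21133620962354338 tool delta cm [ 3.10012072 -1.02585188 10.38776936] [[0.999, -0.05, 0.002], [-0.05, -0.999, -0.001], [0.002, 0.001, -1.0]]
```

```bash
python3 -m inch '[{"slide":[1.6,-0.5,3],"turn":0,"grip":0},{"slide":[3.1,-1,6],"turn":0,"grip":0},{"slide":[3.1,-1,8.5],"turn":0,"grip":0},{"slide":[3.1,-1,9.5],"turn":0,"grip":0},{"slide":[3.1,-1,9.8],"turn":0,"grip":0},{"slide":[3.1,-1,10],"turn":0,"grip":0},{"slide":[3.1,-1,10.2],"turn":0,"grip":0},{"slide":[3.1,-1,10.4],"turn":0,"grip":0}]' | grep -E "pos|contact|time";python3 -m inch '[{"slide":[0,0,0.2],"turn":0,"grip":0},{"slide":[0,0,0.4],"turn":0,"grip":0}]' | grep -E "pos|contact";python3 -m inch '[{"slide":[0,0,0.2],"turn":0,"grip":0},{"slide":[0,0,0.4],"turn":0,"grip":0}]' | grep -E "pos|contact"
```

```text
time: 9.1
eef_pos: [0.4853, -0.0819, 0.0937]
contact_force: [-0.4, 0.4, 3.5]
eef_pos: [0.4853, -0.0819, 0.0896]
contact_force: [-0.6, -0.8, 3.3]
eef_pos: [0.4857, -0.0819, 0.0868]
contact_force: [-5.5, 1.5, 21.9]
```

```bash
python3 -m inch '[{"slide":[0,0,0.1],"turn":0,"grip":0},{"slide":[0,0,0.1],"turn":0,"grip":0}]' | grep -E "pos|contact";python3 -m inch '[{"slide":[0,0,-1],"turn":0,"grip":0},{"slide":[0,0,-4],"turn":0,"grip":0},{"slide":[0,0,-8],"turn":0,"grip":0},{"slide":[-3.1,1,-10.4],"turn":0,"grip":0},{"slide":[-3.1,1,-10.4],"turn":0,"grip":0},{"slide":[-3.1,1,-10.4],"turn":0,"grip":0},{"slide":[-3.1,1,-10.4],"turn":0,"grip":0}]' | grep -E "pos|contact|time"
python3 - <<'E'
from h import *
shot('wrist','w3')
f=np.load('pics/w3.npz');g=np.load('pics/w2.npz')
for h in(g,f): print(h['p'],h['d'][148:158,241:253].mean(),h['d'][100:110,265:280].mean())
m=(f['im'].max(2)<70).astype('u1')[130:178,225:270];ys,xs=np.nonzero(m);print(xs.mean()+225,ys.mean()+130)
cv2.imwrite('pics/cmp.png',np.vstack([g['im'][:230],f['im'][:230]])[:,:,::-1])
E
```

```text
eef_pos: [0.4857, -0.0819, 0.0868]
contact_force: [-5.5, 1.7, 19.6]
time: 10.4
eef_pos: [0.4522, -0.0893, 0.1856]
contact_force: [-0.6, -0.6, 0.9]
[ 0.45270891 -0.09064011  0.19683165] 0.24402389 0.2553084
[ 0.45222559 -0.0893398   0.18556627] 0.24175254 0.24252225
248.75571600481348 153.38628158844764
```

View pics/cmp.png

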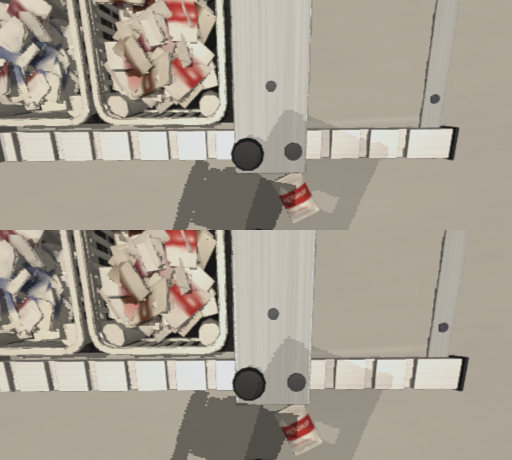

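The lower view shows the knob, now at (249,384), sitting about 7–10 mm lower relative to the stop's top. The stop has not moved, and the baskets and sachet are where they were.

```bash
python3 -c "
from plant import ctrl
print(ctrl.sign_off())"
```

```text
the job is handed in; nothing more can be done
None
```

I pushed the stop into the 0.12 notch, the last one before the two baskets, and pressed the lock knob down about 7 mm to its end; nothing else appeared to move, the hand is clear and the job is handed in (no verdict was returned).

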